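# Load the vial carrier and hold its hidden bolt from turning

### The job

Stand the white-capped vial in the cup at the end of the carrier arm, which then slips down under the load because its nut is loose. Then reach down into the gap behind the bracket, grip the hidden bolt head across its flats, turn it back until the arm is level and the vial upright, and hold it there so that I can tighten the nut: finish while still gripping the bolt head, with the arm touching nothing but its vial. Leave the timer, funnel, brass weight and dropper bottle where they are.

Things in the scene. Friction and masses are not known exactly. Their poses are not given: they have to be found in the camera images.
- stand: fixed aluminium stand: base plate 104 x 80 x 8 mm, upright front bracket (60 wide, 8 thick, top at z = 126 mm) and an equal back plate; the gap between them is 44 mm (x = -22 to 22), open above and at both sides. Origin: centre of the underside. x from the front bracket (robot's side) to the back plate, y left along the plates, z up. The bolt runs along x at z = 100 mm, y = 0
- bolt (a joint): turn of bolt, nut, head and carrier as one, rad: 0 = arm level, positive = cup end dropped (about the stand's -x), stops at 0.35 (pin) and -0.30. The loose nut drags with 0.05 N m: the empty arm stays, but 0.4 N at the cup moves it; with the vial in it slips down to the pin in about 1 s, and again whenever the head is let go
- bolt_head: plain steel hexagon bolt head in the gap behind the front bracket: 24 mm across flats, 27.7 across corners, 14 mm long along x, in the middle of the gap, axis 26 mm below the plates' tops. At joint 0 two flats stand upright, facing +y and -y; they turn with the joint. Origin on the bolt axis at mid-head; axes as the stand's at joint 0, turning with the bolt
- head_mid (a point): middle of the bolt head on the bolt's axis; x along the bolt away from the robot, y normal to the flats to be gripped (along the arm towards the cup), z along those flats, up when level
- carrier: dark steel carrier arm on the bolt in front of the bracket: bar 7 x 117 x 14 mm, its top 9 mm below the bolt axis, running to +y (left), with the cup at its end. Origin on the bolt axis at the middle of the head; axes turn with the bolt
- cup_floor (a point): centre of the cup's inner floor, at (-35.5, 118, -22) mm in the frame of the carrier; z is the cup's axis, out of its mouth. Cup: inner diameter 31 mm, 18 mm deep, outer diameter 39 mm; the bar lies below its rim. Turns with the bolt
- vial: glass sample vial with white contents and white screw cap, 25 mm diameter, 55 mm high (cap 22 to 23 mm diameter, from 44 mm up), about 40 g, standing on the worktop at the left. Origin: centre of its underside, z up through the cap
- timer: white flat timer, 62 x 62 x 18 mm, bystander; origin centre of underside
- funnel: white funnel standing mouth down, 70 mm diameter, 86 mm high, bystander; origin centre of underside
- weight: brass weight with a knob, 26 mm diameter, 42 mm high, bystander; origin centre of underside
- dropper_bottle: small dark dropper bottle, 33 mm diameter, 102 mm high, bystander; origin centre of underside

How it is judged (in metres and radians):
On the way, in this order (a step that is already met when the one before it is completed fails the run):
1. the vial stands in the cup, down on its floor, and is let go (distance between vial and cup_floor below 0.006 m and z of vial in the frame of cup_floor below 0.004 m and contact force between each of the fingers, the arm and vial below 0.1 N), for 0.2 s.
2. the bolt head is gripped and turned back until the arm is level, with the vial still in the cup (distance between vial and cup_floor below 0.006 m and z of vial in the frame of cup_floor below 0.004 m and value of joint bolt between -0.06 and 0.06 rad and contact force between the fingers and bolt_head above 3 N and contact force between each of the fingers, the arm and carrier below 0.3 N), for 0.2 s.
At the end, for the whole second after the job is handed in: vial on the cup floor (within 6 mm of its centre, under 4 mm above it, tilt under 0.15 rad), not touched by the robot; bolt within 0.06 rad of level and still; fingers press the bolt head with over 3 N; robot off the carrier arm, and only the vial bears on it (under 1.2 N) (all of step 2 and contact force between each of the fingers, the arm and vial below 0.1 N and velocity of joint bolt between -0.05 and 0.05 rad/s and angle between vial's own z axis and vertical below 0.15 rad and contact force between anything else and carrier below 1.2 N); the arm keeps its last pose, push and grip.
It fails at once if the timer, funnel, brass weight or dropper bottle is moved more than 25 mm (distance of any of timer, funnel, weight, dropper_bottle from where it was at the start of the episode above 0.025 m).
It fails at once if the vial is tipped by more than 0.8 rad (angle between vial's own z axis and vertical above 0.8 rad).
It also fails if it takes over 48 s, if anything falls off the work surface, if the arm or the gripper's body presses on something with over 40 N, if the wrist force passes 120 N, or if a joint passes its speed limit or range.

### The arm

A 6-joint arm with a two-finger parallel gripper is mounted at the origin on a cart in front of the work surface, level with it; the furniture and walls round the work are solid. World frame = base frame: x ahead of the robot, y to its left, z up, the work surface at z = 0. Lengths are in m, angles in degrees, forces in N, time in s.
With the tool pointing down it reaches from about 0.35 to 0.875 m from the base axis. Payload 4.2 kg.
Tool frame: the origin (TCP) lies midway between the tips of the shut fingers; the grasp point (between the pads) lies 19 mm behind it; z points along the fingers, y is the line along which they close (so a half turn about z gives the same grasp; the last joint's range is limited). The gripper opens to 87 mm and grips with 3 to 60 N. Pads are 19 mm wide; open, the fingers measure 117 mm over their backs; the gripper's body (75 mm by 190 mm) begins 51 mm behind the grasp point.
Start: joints at [-56.975, 22.042, 0.453, 0, -68.411, -14.817], TCP at [0.195, -0.594, 0.223] pointing down, gripper open.
Joint ranges: [-179.83, 179.83], [-69.29, 118.12], [-61.27, 80.66], [-181.25, 117.63], [-171.15, -9.14], [-177.46, 177.46]. Speed limits (degrees/s): [159.86, 159.86, 180, 180, 180, 180].

### API

Orientations are given as a 3x3 rotation matrix whose columns are the frame's x, y, z axes.
In Python, from station import * gives the robot as it stands. The module is installed in compiled form; this text tells all that it offers.
- The arm moves only by the tool servo_tool, never from a script. Its argument "deltas" is a list of rows, each an object of numbers: "tx", "ty", "tz": the shift along the tool's x, y, z in mm; "ax", "ay", "az": the turn, a rotation vector about the tool's x, y, z in rad; "claw": the finger opening in mm, from 0 to 87. In form: [{"tx": .., "ty": .., "tz": .., "ax": .., "ay": .., "az": .., "claw": ..}, ...]. A call has 1 to 12 rows; each row is the pose to reach, as a shift and turn from the pose commanded when the call began, along the tool's axes at that moment; what a row does not reach only later rows make up. A row lasts 1/12 s, in which the tool goes at most 41.7 mm and 7.16 degrees, less where a joint would pass 70% of its speed; a pose out of reach is approached as far as the arm can. A call with a gripper value outside its range is refused whole. The fingers move at their own pace and stop on an object; the grip force is fixed at half the most. Time passes only in rows, so rows that repeat a pose let the fingers close. It gives the time, the measured TCP pose, the force, the opening and the grip force at its end, in the units of the state.
- sense(): the state, without advancing time (a new reading comes with each control period).
- capture(name): name is "scene" or "top" or "wrist"; returns the picture (420x560x3 uint8, blue, green, red); there is no depth.
- calibration(name): a dict with "fx", "fy", "cx", "cy" (pixels), "cam_to_world" (4x4, takes a point from camera to world coordinates); the wrist camera has in their place "hand_eye" (4x4, takes a point from camera to tool coordinates, whose origin is the TCP and whose axes are the flange's). Camera axes: x right, y down, z forward; pixel columns grow to the right and rows downward; lengths in m; the calibration is good to about 2 mm. The wrist camera is an equidistant fisheye: a pixel r from the principal point sees the ray r / f radians off the axis. A picture is of the moment at which its call begins: read the wrist's pose just before it. calibration takes no time and is no camera call.
- finish_job(): hands the job in; it is judged then, once.
Trained networks look in the newest picture that a camera, given by its name, has taken for a name from the list of things; names that differ only in an ending like _2 or _b are one class to them, and where a whole thing is asked for, a point or a joint stands for the part that bears it (a point fixed in the world has none). Each returns a list of dicts, best first, with "confidence" (0 to 1); they miss things now and then, are a little off and sometimes report something else, mostly with a low value. They report only what shows in the picture. A call takes as long as a camera call.
- recognise(label, camera): "xyz" ([x, y, z] in m, in the coordinates of the camera as it stood for that picture, good to about 4 mm: the middle of the surface that is visible of it).
- trace(label, camera): "mask" (420x560 bool, what is visible of it).
The state is a dict: "time_s": time; "joints": joint angles; "joint_velocities": joint speeds; "effort": joint torques, N m; "tcp_pos": TCP position; "ee_rot": TCP orientation; "wrist_force": force on the tool from outside, world axes, zero at the start; "moment": the same for the moment, N m; "gripper_width": opening from 0.0 (shut) to 1.0 (fully open); "gripper_force": force on a finger pad.
Only numpy, scipy, OpenCV 4.12 (cv2) and the standard library are available. Lean on these libraries where they do the work, as an engineer would, in place of code of your own. Each camera call takes 0.05 s, during which the arm holds its last target. There are 200 camera calls.

## Working session

There is one attempt and no reset: what is moved stays moved. The work goes in short steps, Python scripts to look and compute and a tool call to move; the robot and the scene stay as the last step left them, time stands still between calls to the robot, and variables do not carry over. Pictures are saved under pics/ and viewed, at most 10 in all, crops included, and the job is handed in when it is done.

Besides the shell and the picture viewer there is one more tool, called after "Emit:" as name(argument=value, ...) on one line, values as JSON. servo_tool: Moves the arm, as the interface text tells. Its arguments: {"type":"object","properties":{"deltas":{"type":"array","items":{"type":"object","properties":{"tx":{"type":"number"},"ty":{"type":"number"},"tz":{"type":"number"},"ax":{"type":"number"},"ay":{"type":"number"},"az":{"type":"number"},"claw":{"type":"number"}}}}},"required":["deltas"]}

```bash
mkdir -p pics; cat > h.py <<'E'
from station import *
import numpy as np, cv2
def w(cam,p):
    T=np.array(calibration(cam)["cam_to_world"]);return (T@np.r_[p,1])[:3]
E
python3 - <<'E'
from h import *
s=sense();print(s)
ims=[]
for c in ("scene","top"):
    im=capture(c);cv2.imwrite(f"pics/{c}0.png",im)
    k=calibration(c);print(c,k["fx"],k["cx"],k["cy"],np.round(k["cam_to_world"],3).tolist())
    for l in ("stand","vial","carrier","bolt_head","timer","funnel","weight","dropper_bottle"):
        print(l,[(np.round(w(c,r["xyz"]),4).tolist(),round(r["confidence"],2)) for r in recognise(l,c)[:2]])
E
```

```text
{'time_s': 0.0, 'joints': array([-5.69757136e+01,  2.20912575e+01,  3.80022557e-01, -2.88439567e-02,
       -6.84082642e+01, -1.48163071e+01]), 'joint_velocities': array([-0.00333936, -0.04118729, -0.05030592,  0.0216114 , -0.02029285,
       -0.02827264]), 'effort': array([ 4.09086431e-05, -3.90664959e+01,  1.87406498e+01,  4.21990335e+00,
        1.09643745e-02, -1.92035186e-04]), 'tcp_pos': array([ 0.19512783, -0.59314258,  0.22145638]), 'ee_rot': array([[-9.49986537e-01, -3.12289971e-01, -7.44173523e-04],
       [-3.12290847e-01,  9.49984427e-01,  2.00376567e-03],
       [ 8.11973338e-05,  2.13594899e-03, -9.99997716e-01]]), 'wrist_force': array([-0.4425026 ,  0.25757666, -0.23346891]), 'moment': array([-0.00359935,  0.00122062,  0.00242725]), 'gripper_force': 0.0, 'gripper_width': 0.999501173331253}
scene 411.6697198881096 273.5479157101606 207.28394192422968 [[-0.876, -0.308, 0.372, 0.259], [-0.483, 0.579, -0.657, 0.581], [-0.013, -0.755, -0.656, 0.658], [0.0, 0.0, 0.0, 1.0]]
stand [([0.4824, 0.2542, 0.0408], 0.66), ([0.5461, -0.0471, 0.06], 0.61)]
vial [([0.4829, 0.252, 0.0435
[... 200 characters left out ...]
6, 0.2628, 0.0273], 0.61)]
dropper_bottle [([0.7015, 0.144, 0.0452], 0.97), ([0.6726, 0.2656, 0.0242], 0.21)]
top 481.59122329256655 283.3113061624595 210.29015101744875 [[-0.027, -0.984, 0.174, 0.403], [-1.0, 0.025, -0.011, -0.001], [0.007, -0.174, -0.985, 1.201], [0.0, 0.0, 0.0, 1.0]]
stand [([0.5485, -0.0459, 0.06], 0.66)]
vial [([0.4894, 0.2536, 0.0576], 0.55)]
carrier [([0.5332, 0.0408, 0.0704], 0.95)]
bolt_head [([0.567, -0.0525, 0.1083], 0.39), ([0.4428, -0.2347, 0.0181], 0.32)]
timer [([0.4441, -0.2321, 0.0162], 0.85)]
funnel [([0.6293, -0.2967, 0.0221], 0.97), ([0.4444, -0.2345, 0.0175], 0.44)]
weight [([0.6717, 0.2545, 0.027], 0.63)]
dropper_bottle [([0.7039, 0.134, 0.0497], 0.51)]
```

View pics/scene0.png

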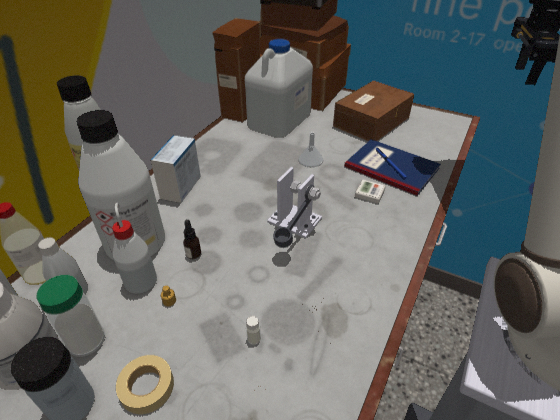

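```bash
python3 -c "
import cv2
im=cv2.imread('pics/top0.png')[80:300,150:420]
cv2.imwrite('pics/top0c.png',cv2.resize(im,None,fx=2.7,fy=2.7,interpolation=cv2.INTER_CUBIC))"
```

```text
(no output)
```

View pics/top0c.png

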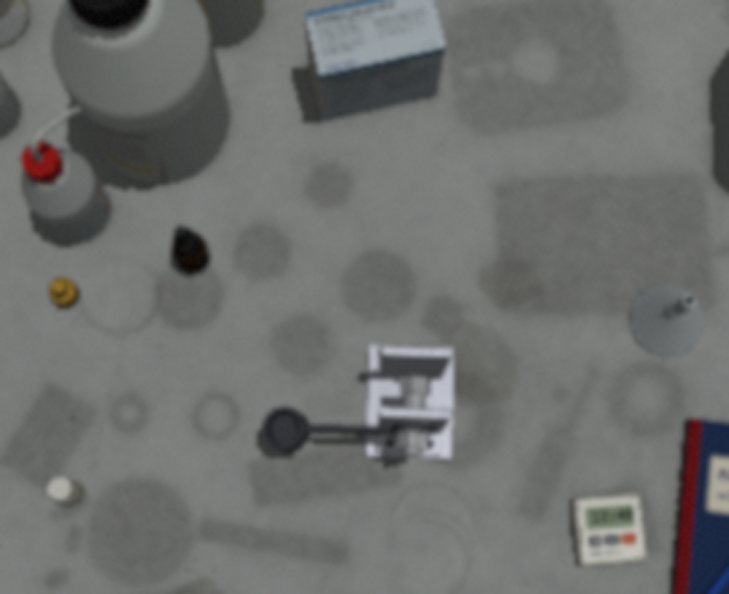

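The stand is near (0.55, -0.05), square to the world within a few degrees, with the cup at about (0.53, 0.075). The vial is at (0.485, 0.253). In the crop, the base corners are at about (367,455), (455,458) and (455,345). I'll move to a closer wrist view.

```bash
cat >> h.py <<'E'
from scipy.spatial.transform import Rotation as R
def delta(p,Rt,s=None):
    s=s or sense();R0=np.array(s["ee_rot"])
    d=R0.T@(np.array(p)-s["tcp_pos"])*1000;a=R.from_matrix(R0.T@Rt).as_rotvec()
    print("t",np.round(d,1),"a",np.round(a,4))
def down(yaw,tilt=0): # yaw of tool x (deg); tilt: extra rotation about world -x (rad)
    y=np.radians(yaw);x=np.array([np.cos(y),np.sin(y),0]);z=np.array([0,0,-1.])
    return R.from_rotvec([-tilt,0,0]).as_matrix()@np.c_[x,np.cross(z,x),z]
def fish(s,p): # world->wrist pixel
    k=calibration("wrist");T=np.eye(4);T[:3,:3]=s["ee_rot"];T[:3,3]=s["tcp_pos"]
    P=np.c_[np.atleast_2d(p),np.ones(len(np.atleast_2d(p)))]
    c=(np.linalg.inv(T@np.array(k["hand_eye"]))@P.T)[:3];r=np.hypot(c[0],c[1]);th=np.arctan2(r,c[2])
    return np.c_[k["cx"]+k["fx"]*th*c[0]/r,k["cy"]+k["fy"]*th*c[1]/r]
def ray(s,u,v,z): # wrist pixel->world point at height z
    k=calibration("wrist");T=np.eye(4);T[:3,:3]=s["ee_rot"];T[:3,3]=s["tcp_pos"];T=T@np.array(k["hand_eye"])
    d=np.array([(u-k["cx"])/k["fx"],(v-k["cy"])/k["fy"]]);th=np.hypot(*d)
    r=T[:3,:3]@np.r_[d/th*np.sin(th),np.cos(th)];return T[:3,3]+r*(z-T[2,3])/r[2]
def pin(c,p):
    k=calibration(c);P=np.c_[np.atleast_2d(p),np.ones(len(np.atleast_2d(p)))]
    q=(np.linalg.inv(np.array(k["cam_to_world"]))@P.T)[:3];return np.c_[k["cx"]+k["fx"]*q[0]/q[2],k["cy"]+k["fy"]*q[1]/q[2]]
E
python3 - <<'E'
from h import *
delta([.45,.12,.34],down(-90))
k=calibration("wrist");print(k["fx"],k["fy"],k["cx"],k["cy"],np.round(k["hand_eye"],3).tolist())
E
```

```text
t [-464.9  598.3 -117.4] a [-1.000e-04  0.000e+00 -1.253e+00]
325.19226210127806 325.19226210127806 279.8990013579873 211.68367172256603 [[-0.001, -0.968, -0.249, 0.068], [1.0, -0.001, 0.0, 0.001], [-0.001, -0.249, 0.968, -0.162], [0.0, 0.0, 0.0, 1.0]]
```

Emit:
servo_tool(deltas=[{"tx": -232,"ty": 299,"tz": -117,"az": -0.63,"claw": 60},{"tx": -232,"ty": 299,"tz": -117,"az": -0.63,"claw": 60},{"tx": -232,"ty": 299,"tz": -117,"az": -0.63,"claw": 60},{"tx": -232,"ty": 299,"tz": -117,"az": -0.63,"claw": 60},{"tx": -465,"ty": 598,"tz": -117,"az": -1.253,"claw": 60},{"tx": -465,"ty": 598,"tz": -117,"az": -1.253,"claw": 60},{"tx": -465,"ty": 598,"tz": -117,"az": -1.253,"claw": 60},{"tx": -465,"ty": 598,"tz": -117,"az": -1.253,"claw": 60},{"tx": -465,"ty": 598,"tz": -117,"az": -1.253,"claw": 60},{"tx": -465,"ty": 598,"tz": -117,"az": -1.253,"claw": 60},{"tx": -465,"ty": 598,"tz": -117,"az": -1.253,"claw": 60},{"tx": -465,"ty": 598,"tz": -117,"az": -1.253,"claw": 60}])

```text
schema error: expected keys tx, ty, tz, ax, ay, az, claw
```

```bash
python3 - <<'E'
from h import *
s=sense();print(s["time_s"],s["tcp_pos"],s["joints"]);delta([.45,.12,.34],down(-90))
E
```

```text
0.9 [ 0.19529307 -0.59366291  0.22258657] [-5.69764979e+01  2.20372497e+01  4.51645063e-01 -1.34946613e-03
 -6.84119143e+01 -1.48165101e+01]
t [-464.9  598.3 -117.4] a [-1.000e-04  0.000e+00 -1.253e+00]
```

All seven keys are needed.

Emit:
servo_tool(deltas=[{"tx": -232,"ty": 299,"tz": -117,"ax": 0,"ay": 0,"az": -0.63,"claw": 60},{"tx": -232,"ty": 299,"tz": -117,"ax": 0,"ay": 0,"az": -0.63,"claw": 60},{"tx": -232,"ty": 299,"tz": -117,"ax": 0,"ay": 0,"az": -0.63,"claw": 60},{"tx": -232,"ty": 299,"tz": -117,"ax": 0,"ay": 0,"az": -0.63,"claw": 60},{"tx": -465,"ty": 598,"tz": -117,"ax": 0,"ay": 0,"az": -1.253,"claw": 60},{"tx": -465,"ty": 598,"tz": -117,"ax": 0,"ay": 0,"az": -1.253,"claw": 60},{"tx": -465,"ty": 598,"tz": -117,"ax": 0,"ay": 0,"az": -1.253,"claw": 60},{"tx": -465,"ty": 598,"tz": -117,"ax": 0,"ay": 0,"az": -1.253,"claw": 60},{"tx": -465,"ty": 598,"tz": -117,"ax": 0,"ay": 0,"az": -1.253,"claw": 60},{"tx": -465,"ty": 598,"tz": -117,"ax": 0,"ay": 0,"az": -1.253,"claw": 60},{"tx": -465,"ty": 598,"tz": -117,"ax": 0,"ay": 0,"az": -1.253,"claw": 60},{"tx": -465,"ty": 598,"tz": -117,"ax": 0,"ay": 0,"az": -1.253,"claw": 60}])

```text
time_s: 1.9
tcp_pos: [0.3602, -0.1299, 0.3101]
ee_rot: [[0.0, -1.0, 0.002], [-1.0, -0.0, 0.0], [-0.0, -0.002, -1.0]]
wrist_force: [2.1, -0.6, -0.4]
gripper_width: 0.687
gripper_force: 0.0
```

```bash
python3 - <<'E'
from h import *
s=sense();print(s["time_s"],s["tcp_pos"],s["joints"]);delta([.45,.12,.34],down(-90))
E
```

```text
1.9 [ 0.36020046 -0.12991269  0.31011246] [ 4.83803592e+00 -6.19658722e+00 -2.07008500e+01  5.58311016e-03
 -7.53882338e+01 -4.82416474e+00]
t [-249.9  -89.9  -29.7] a [-0.0019  0.0001  0.0003]
```

Emit:
servo_tool(deltas=[{"tx": -250,"ty": -90,"tz": -30,"ax": 0,"ay": 0,"az": 0,"claw": 60},{"tx": -250,"ty": -90,"tz": -30,"ax": 0,"ay": 0,"az": 0,"claw": 60},{"tx": -250,"ty": -90,"tz": -30,"ax": 0,"ay": 0,"az": 0,"claw": 60},{"tx": -250,"ty": -90,"tz": -30,"ax": 0,"ay": 0,"az": 0,"claw": 60},{"tx": -250,"ty": -90,"tz": -30,"ax": 0,"ay": 0,"az": 0,"claw": 60},{"tx": -250,"ty": -90,"tz": -30,"ax": 0,"ay": 0,"az": 0,"claw": 60},{"tx": -250,"ty": -90,"tz": -30,"ax": 0,"ay": 0,"az": 0,"claw": 60},{"tx": -250,"ty": -90,"tz": -30,"ax": 0,"ay": 0,"az": 0,"claw": 60}])

```text
time_s: 2.57
tcp_pos: [0.4514, 0.1213, 0.339]
ee_rot: [[0.004, -1.0, -0.0], [-1.0, -0.004, 0.0], [-0.0, 0.0, -1.0]]
wrist_force: [0.2, -0.3, -0.3]
gripper_width: 0.688
gripper_force: 0.0
```

```bash
python3 - <<'E'
from h import *
s=sense();print(s["time_s"],s["tcp_pos"],s["joint_velocities"])
im=capture("wrist");np.savez("w1.npz",im=im,p=s["tcp_pos"],R=s["ee_rot"])
cv2.imwrite("pics/w1.png",cv2.resize(im,None,fx=1.4,fy=1.4,interpolation=cv2.INTER_CUBIC))
for l in ("vial","carrier","stand"):
    for r in recognise(l,"wrist")[:1]:
        q=np.array(calibration("wrist")["hand_eye"])@np.r_[r["xyz"],1]; print(l,s["ee_rot"]@q[:3]+s["tcp_pos"],r["confidence"])
        m=trace(l,"wrist")[0]["mask"];cv2.imwrite(f"m_{l}.png",m*255)
E
```

```text
2.5667 [0.45139645 0.12131215 0.33898143] [-2.99243337e+00 -2.43978568e+00 -3.13836296e+00 -1.67080538e-03
 -1.36340370e+00  1.68539695e+00]
vial [0.49110515 0.24331758 0.03944227] 0.68
carrier [0.5337959  0.03579864 0.06980419] 0.67
stand [ 0.54073178 -0.0466061   0.0742826 ] 0.62[ WARN:0@5.873] global loadsave.cpp:1063 imwrite_ Unsupported depth image for selected encoder is fallbacked to CV_8U.
```

View pics/w1.png

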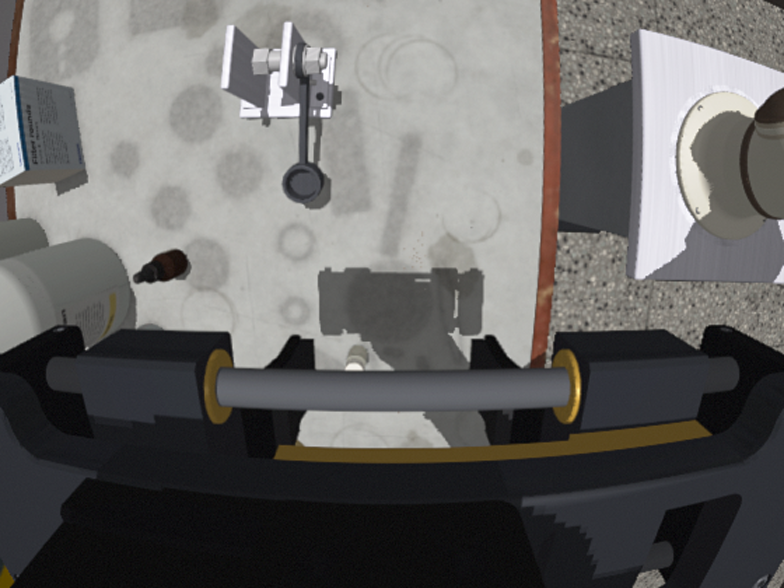

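The wrist view shows the stand (base corners at about (240,116) and (331,118)), the hex head between the plates at (263,60) and the cup at (303,182). I'll zoom in for precise corners.

```bash
python3 - <<'E'
import numpy as np,cv2
im=np.load("w1.npz")["im"][10:105,150:250]
cv2.imwrite("pics/w1z.png",cv2.resize(im,None,fx=6,fy=6,interpolation=cv2.INTER_CUBIC))
E
```

```text
(no output)
```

View pics/w1z.png

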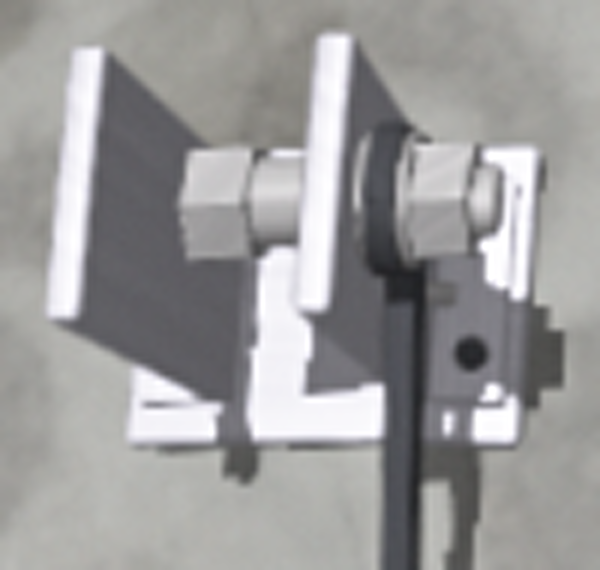

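The zoom shows plate-top corners: back (77,47), (104,47), (77,318), (48,316); front (320,35), (351,35), (299,307), (327,311). Base corners are (128,441), (522,441), (541,147). I'll fit the pose from these.

```bash
python3 - <<'E'
from h import *
from scipy.optimize import least_squares
d=np.load("w1.npz");s=dict(tcp_pos=d["p"],ee_rot=d["R"])
uv=np.array([(104,47),(77,318),(77,47),(48,316),(320,35),(299,307),(351,35),(327,311),(522,441),(128,441),(541,147)])/6+[149.6,9.6]
P=np.array([(22,-30,126),(22,30,126),(30,-30,126),(30,30,126),(-22,-30,126),(-22,30,126),(-30,-30,126),(-30,30,126),(-52,40,8),(52,40,8),(-52,-40,8)])/1e3
W=lambda q,P:P@R.from_rotvec([0,0,q[2]]).as_matrix().T+[q[0],q[1],0]
f=lambda q:(fish(s,W(q,P))-uv).ravel()
r=least_squares(f,[.55,-.05,0]);print("stand",r.x,np.degrees(r.x[2]));print(np.round(r.fun.reshape(-1,2),1).tolist())
g=lambda q:(fish(s,W(q,P)+[0,0,q[3]])-uv).ravel()
r2=least_squares(g,[.55,-.05,0,0]);print("with dz",r2.x)
# top cam base corners
t=np.array([(367,455),(455,458),(455,345),(368,345)])/2.7+[150,80]
B=np.array([(-52,40,8),(-52,-40,8),(52,-40,8),(52,40,8)])/1e3
r3=least_squares(lambda q:(pin("top",W(q,B))-t).ravel(),[.55,-.05,0]);print("top",r3.x,np.round(r3.fun,1))
# cup
for th in(0,.1,.2,.35):
    c=np.array([[-35.5,118*np.cos(th)-4*np.sin(th),100-4*np.cos(th)-118*np.sin(th)]])/1e3
    print(th,fish(s,W(r.x,c)),pin("top",W(r.x,c)),"seen",303/1.4,182/1.4,285/2.7+150,432/2.7+80)
# vial
for c in("top","scene"):
    recs=capture(c);m=max(trace("vial",c),key=lambda a:a["confidence"])["mask"];v,u=np.nonzero(m);uvm=np.array([u.mean(),v.mean()])
    a=np.linspace(0,2*np.pi,40,endpoint=False)
    def pred(q):
        pts=np.vstack([np.c_[q[0]+rr*np.cos(a),q[1]+rr*np.sin(a),0*a+z] for rr,z in((.0125,0),(.0125,.043),(.0113,.055))])
        im=np.zeros((420*8,560*8),np.uint8);h=cv2.convexHull(np.round(pin(c,pts)*8).astype(np.int32));M=cv2.moments(h);return np.array([M["m10"],M["m01"]])/M["m00"]/8
    rv=least_squares(lambda q:pred(q)-uvm,[.485,.253],diff_step=1e-2);print("vial",c,rv.x,m.sum(),rv.cost)
E
```

```text
stand [ 0.5663931  -0.05966081 -0.05758438] -3.299342085816307
[[0.7, -0.9], [0.7, 0.3], [-0.9, -0.4], [-0.6, 0.9], [-0.4, -0.9], [-1.1, 1.0], [1.0, -1.1], [0.8, 0.2], [-0.3, 0.5], [-0.3, 0.6], [0.2, -0.4]]
with dz [ 0.56800514 -0.06125622 -0.05776441 -0.00580229]
top [ 0.56698615 -0.0611914  -0.04036069] [ 0.1  0.3 -0.2 -0.4 -0.2  0.3  0.3 -0.2]
0 [[210.75623774 135.241031  ]] [[251.8926647  236.94992227]] seen 216.42857142857144 130.0 255.55555555555554 240.0
0.1 [[212.68347865 134.29453615]] [[252.60772442 237.56794498]] seen 216.42857142857144 130.0 255.55555555555554 240.0
0.2 [[214.52344507 132.52566391]] [[253.80100267 238.18096809]] seen 216.42857142857144 130.0 255.55555555555554 240.0
0.35 [[217.10800808 128.49859632]] [[256.43138742 239.07910999]] seen 216.42857142857144 130.0 255.55555555555554 240.0Traceback (most recent call last):
  File "<stdin>", line 21, in <module>
ValueError: max() iterable argument is empty
```

Emit:
servo_tool(deltas=[{"tx": -128,"ty": -37,"tz": 140,"ax": 0,"ay": 0,"az": 0,"claw": 60},{"tx": -128,"ty": -37,"tz": 140,"ax": 0,"ay": 0,"az": 0,"claw": 60},{"tx": -128,"ty": -37,"tz": 140,"ax": 0,"ay": 0,"az": 0,"claw": 60},{"tx": -128,"ty": -37,"tz": 140,"ax": 0,"ay": 0,"az": 0,"claw": 60},{"tx": -128,"ty": -37,"tz": 140,"ax": 0,"ay": 0,"az": 0,"claw": 60},{"tx": -128,"ty": -37,"tz": 140,"ax": 0,"ay": 0,"az": 0,"claw": 60},{"tx": -128,"ty": -37,"tz": 140,"ax": 0,"ay": 0,"az": 0,"claw": 60},{"tx": -128,"ty": -37,"tz": 140,"ax": 0,"ay": 0,"az": 0,"claw": 60}])

```text
time_s: 3.68
tcp_pos: [0.4876, 0.2458, 0.2002]
ee_rot: [[-0.0, -1.0, 0.001], [-1.0, 0.0, 0.0], [-0.0, -0.001, -1.0]]
wrist_force: [-0.4, -0.1, 0.5]
gripper_width: 0.687
gripper_force: 0.0
```

```bash
python3 - <<'E'
from h import *
s=sense();print(s["time_s"],s["tcp_pos"])
im=capture("wrist");np.savez("w2.npz",im=im,p=s["tcp_pos"],R=s["ee_rot"])
cv2.imwrite("pics/w2.png",cv2.resize(im,None,fx=1.4,fy=1.4,interpolation=cv2.INTER_CUBIC))
for r in recognise("vial","wrist")[:1]:
    q=np.array(calibration("wrist")["hand_eye"])@np.r_[r["xyz"],1]; print(s["ee_rot"]@q[:3]+s["tcp_pos"],r["confidence"])
for r in trace("vial","wrist")[:1]:
    v,u=np.nonzero(r["mask"]);print(u.min(),u.max(),v.min(),v.max(),r["confidence"])
T=np.array(calibration("top")["cam_to_world"]);k=calibration("top")
r=T[:3,:3]@np.array([(172.6-k["cx"])/k["fx"],(261.1-k["cy"])/k["fy"],1]);print("top cap",T[:3,3]+r*(.055-T[2,3])/r[2])
E
```

```text
3.6833 [0.48764451 0.24580107 0.20019753]
[0.49044236 0.24934909 0.05510476] 0.81
264 287 185 215 0.96
top cap [0.49015583 0.25101337 0.055     ]
```

View pics/w2.png

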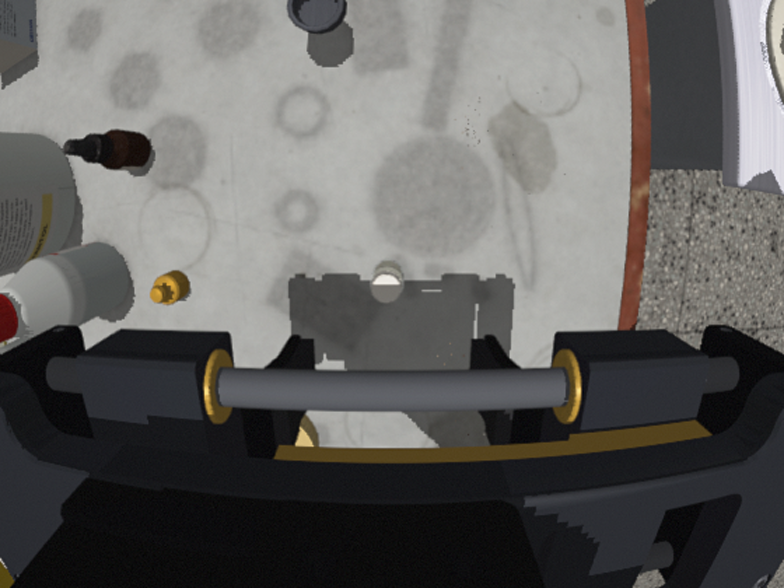

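The vial is at display (387,283), clear of the fingers, and the cup is at the top at (317,8). I'll fit the vial's silhouette.

```bash
python3 - <<'E'
from h import *
from scipy.optimize import least_squares
d=np.load("w2.npz");s=dict(tcp_pos=d["p"],ee_rot=d["R"])
a=np.linspace(0,2*np.pi,60)
def f(q):
    p=np.vstack([np.c_[q[0]+r*np.cos(a),q[1]+r*np.sin(a),0*a+z] for r,z in((.0125,0),(.0125,.043),(.0113,.055))]);u=fish(s,p)
    return np.r_[u.min(0),u.max(0)]-[263.5,184.5,287.5,215.5]
r=least_squares(f,[.49,.25]);print(r.x,r.fun)
v=r.x;delta([v[0],v[1],.024],down(-90))
E
```

```text
[0.49188541 0.25169952] [-0.41622148 -1.20739647  0.41409015  1.07843533]
t [ -5.6  -3.7 177.1] a [-0.0025  0.0021 -0.0009]
```

Emit:
servo_tool(deltas=[{"tx": -5.2,"ty": -3.2,"tz": 100,"ax": 0,"ay": 0,"az": 0,"claw": 60},{"tx": -5.2,"ty": -3.2,"tz": 100,"ax": 0,"ay": 0,"az": 0,"claw": 60},{"tx": -5.2,"ty": -3.2,"tz": 100,"ax": 0,"ay": 0,"az": 0,"claw": 60},{"tx": -5.2,"ty": -3.2,"tz": 176,"ax": 0,"ay": 0,"az": 0,"claw": 60},{"tx": -5.2,"ty": -3.2,"tz": 176,"ax": 0,"ay": 0,"az": 0,"claw": 60},{"tx": -5.2,"ty": -3.2,"tz": 176,"ax": 0,"ay": 0,"az": 0,"claw": 60},{"tx": -5.2,"ty": -3.2,"tz": 176,"ax": 0,"ay": 0,"az": 0,"claw": 60},{"tx": -5.2,"ty": -3.2,"tz": 176,"ax": 0,"ay": 0,"az": 0,"claw": 60}])

```text
time_s: 4.5
tcp_pos: [0.4921, 0.2523, 0.0258]
ee_rot: [[0.001, -1.0, 0.004], [-1.0, -0.0, 0.002], [-0.002, -0.004, -1.0]]
wrist_force: [0.2, 0.1, 0.6]
gripper_width: 0.69
gripper_force: 0.0
```

Emit:
servo_tool(deltas=[{"tx": 0,"ty": 0,"tz": 0,"ax": 0,"ay": 0,"az": 0,"claw": 15},{"tx": 0,"ty": 0,"tz": 0,"ax": 0,"ay": 0,"az": 0,"claw": 15},{"tx": 0,"ty": 0,"tz": 0,"ax": 0,"ay": 0,"az": 0,"claw": 15},{"tx": 0,"ty": 0,"tz": 0,"ax": 0,"ay": 0,"az": 0,"claw": 15},{"tx": 0,"ty": 0,"tz": 0,"ax": 0,"ay": 0,"az": 0,"claw": 15},{"tx": 0,"ty": 0,"tz": 0,"ax": 0,"ay": 0,"az": 0,"claw": 15},{"tx": 0,"ty": 0,"tz": 0,"ax": 0,"ay": 0,"az": 0,"claw": 15},{"tx": 0,"ty": 0,"tz": 0,"ax": 0,"ay": 0,"az": 0,"claw": 15}])

```text
time_s: 5.17
tcp_pos: [0.4906, 0.2515, 0.0235]
ee_rot: [[0.0, -1.0, 0.0], [-1.0, -0.0, 0.0], [-0.0, -0.0, -1.0]]
wrist_force: [-0.3, -0.2, 1.2]
gripper_width: 0.273
gripper_force: 30.0
```

Emit:
servo_tool(deltas=[{"tx": 0,"ty": 0,"tz": -120,"ax": 0,"ay": 0,"az": 0,"claw": 15},{"tx": 0,"ty": 0,"tz": -120,"ax": 0,"ay": 0,"az": 0,"claw": 15},{"tx": 0,"ty": 0,"tz": -120,"ax": 0,"ay": 0,"az": 0,"claw": 15},{"tx": 80,"ty": -35,"tz": -190,"ax": 0,"ay": 0,"az": 0,"claw": 15},{"tx": 80,"ty": -35,"tz": -190,"ax": 0,"ay": 0,"az": 0,"claw": 15},{"tx": 80,"ty": -35,"tz": -190,"ax": 0,"ay": 0,"az": 0,"claw": 15},{"tx": 80,"ty": -35,"tz": -190,"ax": 0,"ay": 0,"az": 0,"claw": 15},{"tx": 80,"ty": -35,"tz": -190,"ax": 0,"ay": 0,"az": 0,"claw": 15},{"tx": 80,"ty": -35,"tz": -190,"ax": 0,"ay": 0,"az": 0,"claw": 15}])

```text
time_s: 5.92
tcp_pos: [0.5246, 0.1713, 0.2121]
ee_rot: [[-0.001, -1.0, -0.002], [-1.0, 0.001, -0.0], [0.0, 0.002, -1.0]]
wrist_force: [-0.6, 0.5, -1.9]
gripper_width: 0.277
gripper_force: 30.0
```

```bash
python3 - <<'E'
from h import *
s=sense();print(s["time_s"],s["tcp_pos"])
im=capture("wrist");np.savez("w3.npz",im=im,p=s["tcp_pos"],R=s["ee_rot"])
im=im[0:250,100:400]
cv2.imwrite("pics/w3.png",cv2.resize(im,None,fx=2.4,fy=2.4,interpolation=cv2.INTER_CUBIC))
E
```

```text
5.9167 [0.52459836 0.17131224 0.21212619]
```

View pics/w3.png

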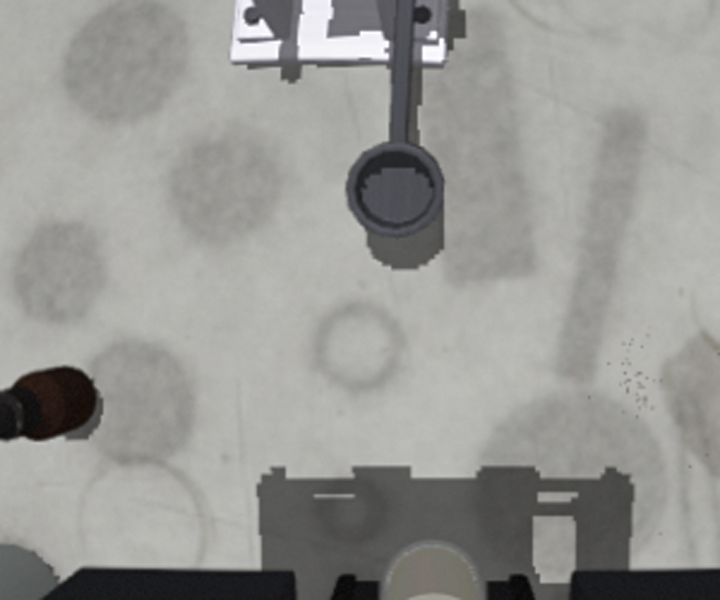

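The cup's outer rim spans x 347–443, y 141–237. The base corners are at (232,65) and (446,64). I'll fit the stand and joint together.

```bash
cat > fit.py <<'E'
from h import *
from scipy.optimize import least_squares
L=lambda n:(lambda d:dict(tcp_pos=d["p"],ee_rot=d["R"]))(np.load(n))
s1,s3=L("w1.npz"),L("w3.npz")
uv=np.array([(104,47),(77,318),(77,47),(48,316),(320,35),(299,307),(351,35),(327,311),(522,441),(128,441),(541,147)])/6+[149.6,9.6]
P=np.array([(22,-30,126),(22,30,126),(30,-30,126),(30,30,126),(-22,-30,126),(-22,30,126),(-30,-30,126),(-30,30,126),(-52,40,8),(52,40,8),(-52,-40,8)])/1e3
uv3=np.array([(446,64),(232,65)])/2.4+[99.8,-.2];P3=P[8:10]
a=np.linspace(0,2*np.pi,90)
def W(q,P):return P@R.from_rotvec([0,0,q[2]]).as_matrix().T+[q[0],q[1],0]
def car(q,C):return W(q,C@R.from_rotvec([-q[3],0,0]).as_matrix().T+[0,0,.1])
def bb(s,q,r):
    u=fish(s,car(q,np.c_[-.0355+r*np.cos(a),.118+r*np.sin(a),0*a-.004]));return np.r_[u.min(0),u.max(0)]
def f(q):
    return np.r_[(fish(s1,W(q,P))-uv).ravel()*.7,(fish(s3,W(q,P3))-uv3).ravel(),
      bb(s3,q,.0195)-np.r_[347/2.4+99.8,141/2.4-.2,443/2.4+99.8,237/2.4-.2],
      (bb(s1,q,.0195)-np.array([282,161,323,204])/1.4)*.5]
r=least_squares(f,[.566,-.06,-.058,.3],loss="soft_l1");q=r.x
if __name__=="__main__":
    print(q);print(np.round(f(q)[22:],2))
    print("cup_floor",car(q,np.array([[-.0355,.118,-.022]])),"bolt",car(q,np.zeros((1,3))))
E
python3 fit.py
```

```text
[ 0.56636368 -0.05923148 -0.06165252  0.27604302]
[ 0.14 -0.22 -1.29 -1.64 -0.16 -0.16  1.24 -0.09  0.07  1.08 -0.48 -0.52]
cup_floor [[0.53755683 0.05028806 0.04667191]] bolt [[ 0.56636368 -0.05923148  0.1       ]]
```

```bash
python3 - <<'E'
from fit import *
th=q[3];ex=np.array([np.cos(q[2]),np.sin(q[2]),0]);Rt=R.from_rotvec(-th*ex).as_matrix()@down(-90+np.degrees(q[2]))
fl=car(q,np.array([[-.0355,.118,-.022]]))[0]+[.0004,0,0];ax=-Rt[:,2];print(ax)
for h in(.06,.003):print(h,fl+ax*(.0235+h));delta(fl+ax*(.0235+h),Rt)
E
```

```text
[0.01679279 0.2720328  0.96214144]
0.06 [0.53935903 0.0730028  0.12701073]
t [ 98.5 -15.2  84.8] a [-0.0058  0.2748  0.0619]
0.003 [0.53840184 0.05749693 0.07216866]
t [113.9 -14.4 139.6] a [-0.0058  0.2748  0.0619]
```

Emit:
servo_tool(deltas=[{"tx": 98.5,"ty": -15,"tz": 85,"ax": -0.006,"ay": 0.275,"az": 0.062,"claw": 15},{"tx": 98.5,"ty": -15,"tz": 85,"ax": -0.006,"ay": 0.275,"az": 0.062,"claw": 15},{"tx": 98.5,"ty": -15,"tz": 85,"ax": -0.006,"ay": 0.275,"az": 0.062,"claw": 15},{"tx": 98.5,"ty": -15,"tz": 85,"ax": -0.006,"ay": 0.275,"az": 0.062,"claw": 15},{"tx": 98.5,"ty": -15,"tz": 85,"ax": -0.006,"ay": 0.275,"az": 0.062,"claw": 15},{"tx": 98.5,"ty": -15,"tz": 85,"ax": -0.006,"ay": 0.275,"az": 0.062,"claw": 15},{"tx": 98.5,"ty": -15,"tz": 85,"ax": -0.006,"ay": 0.275,"az": 0.062,"claw": 15},{"tx": 98.5,"ty": -15,"tz": 85,"ax": -0.006,"ay": 0.275,"az": 0.062,"claw": 15}])

```text
time_s: 6.63
tcp_pos: [0.5416, 0.0744, 0.1299]
ee_rot: [[-0.06, -0.998, -0.011], [-0.961, 0.061, -0.269], [0.269, -0.006, -0.963]]
wrist_force: [-0.8, 0.2, 0.6]
gripper_width: 0.274
gripper_force: 30.0
```

```bash
python3 - <<'E'
from fit import *
s=sense();print(s["time_s"],s["tcp_pos"])
th=q[3];ex=np.array([np.cos(q[2]),np.sin(q[2]),0]);Rt=R.from_rotvec(-th*ex).as_matrix()@down(-90+np.degrees(q[2]))
fl=car(q,np.array([[-.0355,.118,-.022]]))[0]+[.0004,0,0];ax=-Rt[:,2]
for h in(.06,.003):delta(fl+ax*(.0235+h),Rt)
im=capture("scene")
T=np.array(s["tcp_pos"])
print(pin("scene",[fl]), pin("scene",[T+np.array(s["ee_rot"])[:,2]*.0235]))
x=[cv2.resize(im[180:280,230:360],None,fx=3,fy=3,interpolation=cv2.INTER_CUBIC),]
w=capture("wrist");np.savez("w4.npz",im=w,p=s["tcp_pos"],R=s["ee_rot"]);x.append(cv2.resize(w[120:270,200:350],(390,300),interpolation=cv2.INTER_CUBIC))
cv2.imwrite("pics/pre.png",np.hstack(x))
E
```

```text
6.6333 [0.54156172 0.07440903 0.12991097]
t [0.8 2.3 3. ] a [-0.0058  0.002  -0.0009]
t [ 0.9  2.6 60. ] a [-0.0058  0.002  -0.0009]
[[283.09508869 240.19428103]] [[277.33014384 223.54810501]]
```

View pics/pre.png

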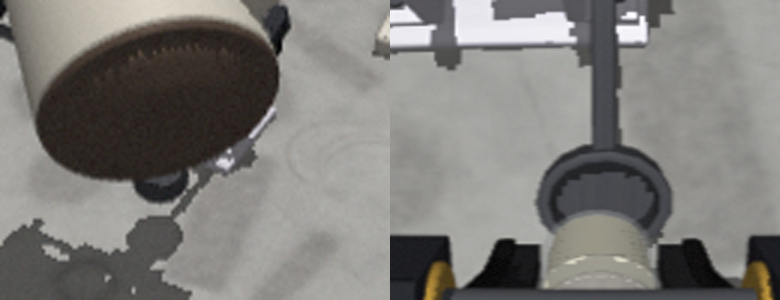

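The left panel is blocked by the arm. The right panel shows the cup rim from x 537 to 672 with its top at y 143, and the vial right above it. I'll compare this with the prediction.

```bash
python3 - <<'E'
from fit import *
s4=L("w4.npz")
for t in(.2,.24,q[3],.31,.35):
    b=bb(s4,[q[0],q[1],q[2],t],.0195);print(t,np.round(b,1),(b[0]+b[2])/2)
print("seen 256.5 191.5 308.5, mid 282.5")
s=sense();fl=car(q,np.array([[-.0355,.118,-.022]]))[0]
print(s["tcp_pos"])
th=q[3];ex=np.array([np.cos(q[2]),np.sin(q[2]),0]);Rt=R.from_rotvec(-th*ex).as_matrix()@down(-90+np.degrees(q[2]));ax=-Rt[:,2]
delta(fl+ax*(.0235+.003),Rt)
E
```

```text
0.2 [256.1 196.3 310.8 249.8] 283.4282206863187
0.24 [256.6 195.3 310.2 247.3] 283.3990040560691
0.2746044069806956 [257.  194.2 309.8 245. ] 283.3746892365343
0.31 [257.4 193.  309.3 242.5] 283.3507007065988
0.35 [257.8 191.5 308.8 239.6] 283.3246175986783
seen 256.5 191.5 308.5, mid 282.5
[0.54117425 0.07399049 0.12964803]
t [ 0.5  2.6 59.7] a [-0.0051  0.0015 -0.0011]
```

Emit:
servo_tool(deltas=[{"tx": 1.3,"ty": 2.0,"tz": 25,"ax": -0.005,"ay": 0.012,"az": 0,"claw": 15},{"tx": 1.3,"ty": 2.0,"tz": 35,"ax": -0.005,"ay": 0.012,"az": 0,"claw": 15},{"tx": 1.3,"ty": 2.0,"tz": 40,"ax": -0.005,"ay": 0.012,"az": 0,"claw": 15},{"tx": 1.3,"ty": 2.0,"tz": 40,"ax": -0.005,"ay": 0.012,"az": 0,"claw": 15},{"tx": 1.3,"ty": 2.0,"tz": 40,"ax": -0.005,"ay": 0.012,"az": 0,"claw": 15}])

```text
time_s: 7.15
tcp_pos: [0.5382, 0.0611, 0.0905]
ee_rot: [[-0.06, -0.998, -0.02], [-0.957, 0.063, -0.282], [0.283, 0.002, -0.959]]
wrist_force: [0.1, -0.3, -0.8]
gripper_width: 0.275
gripper_force: 30.0
```

```bash
python3 - <<'E'
from fit import *
s=sense();print(s["time_s"],s["tcp_pos"],s["wrist_force"])
fl=car(q,np.array([[-.0355,.118,-.022]]))[0]
ex=np.array([np.cos(q[2]),np.sin(q[2]),0]);Rt=R.from_rotvec(-.285*ex).as_matrix()@down(-90+np.degrees(q[2]));ax=-Rt[:,2]
delta(fl+ax*(.0235+.003),Rt)
w=capture("wrist");np.savez("w5.npz",im=w,p=s["tcp_pos"],R=s["ee_rot"]);cv2.imwrite("pics/w5.png",cv2.resize(w[120:270,200:350],(600,600),interpolation=cv2.INTER_CUBIC))
E
```

```text
7.15 [0.53816796 0.06106868 0.09051149] [ 0.13306231 -0.32219371 -0.77525857]
t [-2.   0.1 18.4] a [ 0.0022 -0.002  -0.0011]
```

View pics/w5.png

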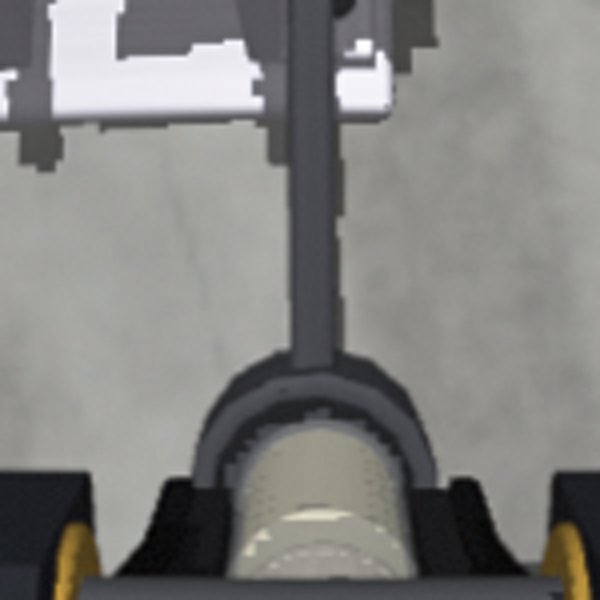

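The vial is centred on the cup: the rim midpoint is at x≈316, the vial midpoint at 321, and the far-side gap is about 3 mm. I'll descend along the tool axis.

Emit:
servo_tool(deltas=[{"tx": 0,"ty": 0.5,"tz": 10,"ax": 0,"ay": 0,"az": 0,"claw": 15},{"tx": 0,"ty": 0.5,"tz": 16,"ax": 0,"ay": 0,"az": 0,"claw": 15},{"tx": 0,"ty": 0.5,"tz": 18,"ax": 0,"ay": 0,"az": 0,"claw": 15},{"tx": 0,"ty": 0.5,"tz": 18,"ax": 0,"ay": 0,"az": 0,"claw": 15},{"tx": 0,"ty": 0.5,"tz": 18,"ax": 0,"ay": 0,"az": 0,"claw": 15}])

```text
time_s: 7.62
tcp_pos: [0.5372, 0.056, 0.0732]
ee_rot: [[-0.06, -0.998, -0.02], [-0.957, 0.063, -0.282], [0.283, 0.002, -0.959]]
wrist_force: [0.0, 0.3, -0.4]
gripper_width: 0.276
gripper_force: 30.0
```

```bash
python3 - <<'E'
from fit import *
s=sense();print(s["time_s"],s["tcp_pos"],s["wrist_force"])
w=capture("wrist");np.savez("w6.npz",im=w,p=s["tcp_pos"],R=s["ee_rot"]);cv2.imwrite("pics/w6.png",cv2.resize(w[120:270,200:350],(600,600),interpolation=cv2.INTER_CUBIC))
E
```

```text
7.6167 [0.53718628 0.05597934 0.0731714 ] [ 0.03144115  0.3496164  -0.36346071]
```

View pics/w6.png

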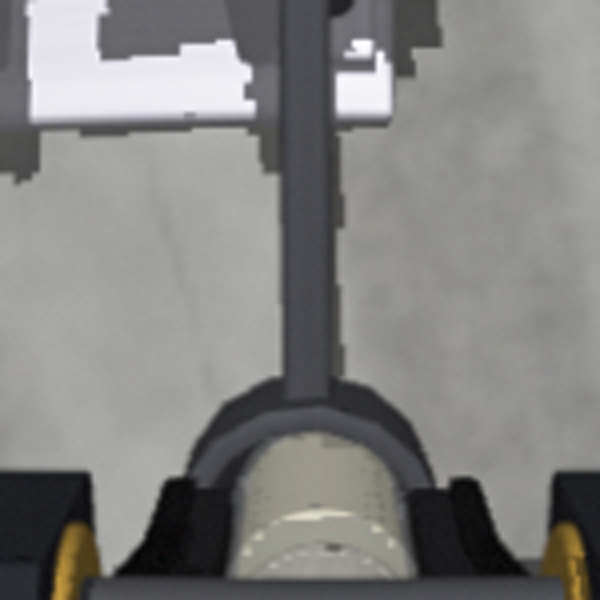

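The vial's base is inside the cup, so I'll release it and let the arm settle.

Emit:
servo_tool(deltas=[{"tx": -0.5,"ty": -0.5,"tz": 1.5,"ax": 0,"ay": 0,"az": 0,"claw": 15},{"tx": -0.5,"ty": -0.5,"tz": 1.5,"ax": 0,"ay": 0,"az": 0,"claw": 55},{"tx": -0.5,"ty": -0.5,"tz": 1.5,"ax": 0,"ay": 0,"az": 0,"claw": 55},{"tx": -0.5,"ty": -0.5,"tz": 1.5,"ax": 0,"ay": 0,"az": 0,"claw": 55},{"tx": -0.5,"ty": -0.5,"tz": 1.5,"ax": 0,"ay": 0,"az": 0,"claw": 55},{"tx": -0.5,"ty": -0.5,"tz": 1.5,"ax": 0,"ay": 0,"az": 0,"claw": 55},{"tx": -0.5,"ty": -0.5,"tz": 1.5,"ax": 0,"ay": 0,"az": 0,"claw": 55},{"tx": -0.5,"ty": -0.5,"tz": 1.5,"ax": 0,"ay": 0,"az": 0,"claw": 55},{"tx": -0.5,"ty": -0.5,"tz": 1.5,"ax": 0,"ay": 0,"az": 0,"claw": 55},{"tx": -0.5,"ty": -0.5,"tz": 1.5,"ax": 0,"ay": 0,"az": 0,"claw": 55},{"tx": -0.5,"ty": -0.5,"tz": 1.5,"ax": 0,"ay": 0,"az": 0,"claw": 55},{"tx": -0.5,"ty": -0.5,"tz": 1.5,"ax": 0,"ay": 0,"az": 0,"claw": 55}])

```text
time_s: 8.67
tcp_pos: [0.5374, 0.0559, 0.0713]
ee_rot: [[-0.06, -0.998, -0.02], [-0.957, 0.063, -0.282], [0.283, 0.002, -0.959]]
wrist_force: [-0.1, -1.0, 0.1]
gripper_width: 0.631
gripper_force: 0.0
```

Emit:
servo_tool(deltas=[{"tx": 0,"ty": 0,"tz": -30,"ax": 0,"ay": 0,"az": 0,"claw": 55},{"tx": 0,"ty": 0,"tz": -60,"ax": 0,"ay": 0,"az": 0,"claw": 55},{"tx": 0,"ty": 0,"tz": -100,"ax": 0,"ay": 0,"az": 0,"claw": 55},{"tx": 0,"ty": 0,"tz": -150,"ax": 0,"ay": 0,"az": 0,"claw": 55},{"tx": 0,"ty": 0,"tz": -150,"ax": 0,"ay": 0,"az": 0,"claw": 55},{"tx": 0,"ty": 0,"tz": -150,"ax": 0,"ay": 0,"az": 0,"claw": 55},{"tx": 0,"ty": 0,"tz": -150,"ax": 0,"ay": 0,"az": 0,"claw": 55}])

```text
time_s: 9.25
tcp_pos: [0.5401, 0.0984, 0.2151]
ee_rot: [[-0.06, -0.998, -0.02], [-0.957, 0.063, -0.281], [0.282, 0.002, -0.959]]
wrist_force: [-0.9, -0.0, -1.2]
gripper_width: 0.632
gripper_force: 0.0
```

```bash
python3 - <<'E'
from fit import *
s=sense();print(s["time_s"],s["tcp_pos"],s["joints"])
w=capture("wrist");np.savez("w7.npz",im=w,p=s["tcp_pos"],R=s["ee_rot"]);cv2.imwrite("pics/w7.png",cv2.resize(w[0:270,160:400],None,fx=2.2,fy=2.2,interpolation=cv2.INTER_CUBIC))
E
```

```text
9.25 [0.54008351 0.09841034 0.21508712] [ 34.30214141  18.14937116 -13.36850984  13.67356659 -69.37727448
 -43.9821339 ]
```

View pics/w7.png

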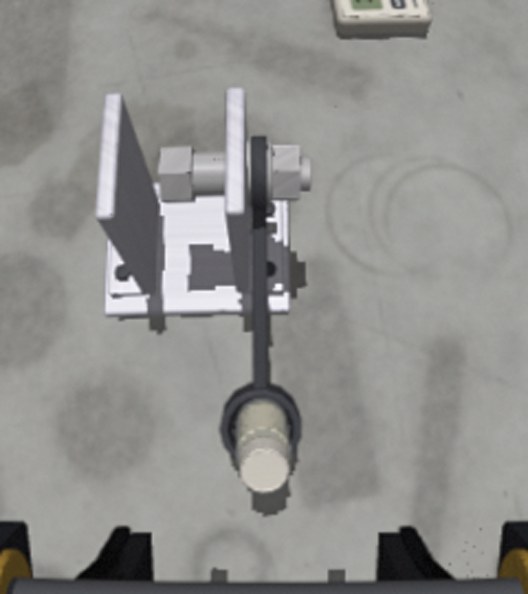

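The vial stands in the cup and the arm is down at the pin. The hex head is visible in the gap at (175,173). I'll refine the stand pose with these corners and plan the bolt grasp.

```bash
cat > plan.py <<'E'
from fit import *
s7=L("w7.npz")
uv7=np.array([(122,95),(112,216),(107,95),(98,216),(227,90),(227,213),(244,90),(243,211),(288,312),(105,317)])/2.2+[159.8,-.2]
F=lambda p:np.r_[f(p),(fish(s7,W(p,P[:10]))-uv7).ravel()]
q=least_squares(F,q,loss="soft_l1").x
q7=least_squares(lambda p:(fish(s7,W(p,P[:10]))-uv7).ravel(),q[:3],loss="soft_l1")
ex=np.array([np.cos(q[2]),np.sin(q[2]),0])
def pose(th,back): # tool pose gripping at joint th, grasp point `back` m above bolt along flats
    Rt=R.from_rotvec(-th*ex).as_matrix()@down(180+np.degrees(q[2]))
    return np.array([q[0],q[1],.1])-Rt[:,2]*(back-.019),Rt
E
python3 - <<'E'
from plan import *
print(q,q7.x,np.round(q7.fun.reshape(-1,2),1).tolist())
for b in(.13,0):p,Rt=pose(.35,b);print(b,p);delta(p,Rt)
E
```

```text
[ 0.56657456 -0.05900069 -0.05815594  0.27754097] [ 0.56674866 -0.05876324 -0.05654297] [[0.1, -1.7], [1.0, 1.2], [-1.4, -1.0], [-1.6, 1.7], [-0.2, -1.6], [-0.8, 0.7], [0.8, -1.8], [1.3, 1.5], [1.4, -0.0], [-0.9, -0.5]]
0.13 [ 0.56878683 -0.02100338  0.20427037]
t [109.2 -36.8  42.3] a [0.0536 0.0442 1.5661]
0 [ 0.56619589 -0.06550474  0.08215192]
t [117.3 -37.6 172. ] a [0.0536 0.0442 1.5661]
```

```bash
python3 - <<'E'
from plan import *
for nm,ss,u,PP in(("w1",s1,uv,P),("w7",s7,uv7,P[:10])):
    r=least_squares(lambda p:(fish(ss,W(p,PP)+[0,0,p[3]])-u).ravel(),[*q[:3],0],loss="soft_l1");print(nm,r.x,r.cost)
    # only edge midlines (insensitive to inset): centre of each plate top, base edge
    M=lambda x:np.array([x[:4].mean(0),x[4:8].mean(0),x[8:10].mean(0)])
    r=least_squares(lambda p:np.r_[(M(fish(ss,W(p,PP)+[0,0,p[3]]))-M(u)).ravel(),100*(p[2]-q[2])],[*q[:3],0]);print("mid",r.x,r.cost)
p=np.load("w7.npz")["im"]
# carrier vial check by network
capture("wrist")
s=sense()
for l in("vial","bolt_head","carrier","stand"):
    for r in recognise(l,"wrist")[:1]:
        v=np.array(calibration("wrist")["hand_eye"])@np.r_[r["xyz"],1];print(l,s["ee_rot"]@v[:3]+s["tcp_pos"],r["confidence"])
E
```

```text
w1 [ 0.56796124 -0.06132382 -0.05918676 -0.00620706] 3.3888385776054433
mid [ 0.56702569 -0.06051004 -0.0575775  -0.00293112] 0.14556953178973414
w7 [ 0.56743508 -0.06247588 -0.06016357 -0.00798945] 6.144316227152485
mid [ 0.5668349  -0.05907279 -0.0593529  -0.00110764] 0.16500867809055522
vial [0.53728075 0.06021762 0.08482083] 0.92
bolt_head [ 0.56712223 -0.0496814   0.10777358] 0.74
carrier [0.53379446 0.00799349 0.06821838] 0.76
stand [0.53461343 0.01182665 0.06206995] 0.7
```

Emit:
servo_tool(deltas=[{"tx": 50,"ty": -18,"tz": 0,"ax": 0.027,"ay": 0.022,"az": 0.78,"claw": 50},{"tx": 50,"ty": -18,"tz": 0,"ax": 0.027,"ay": 0.022,"az": 0.78,"claw": 50},{"tx": 50,"ty": -18,"tz": 0,"ax": 0.027,"ay": 0.022,"az": 0.78,"claw": 50},{"tx": 50,"ty": -18,"tz": 0,"ax": 0.027,"ay": 0.022,"az": 0.78,"claw": 50},{"tx": 50,"ty": -18,"tz": 0,"ax": 0.027,"ay": 0.022,"az": 0.78,"claw": 50},{"tx": 50,"ty": -18,"tz": 0,"ax": 0.027,"ay": 0.022,"az": 0.78,"claw": 50},{"tx": 109,"ty": -37,"tz": 20,"ax": 0.0536,"ay": 0.0442,"az": 1.566,"claw": 50},{"tx": 109,"ty": -37,"tz": 20,"ax": 0.0536,"ay": 0.0442,"az": 1.566,"claw": 50},{"tx": 109,"ty": -37,"tz": 42,"ax": 0.0536,"ay": 0.0442,"az": 1.566,"claw": 50},{"tx": 109,"ty": -37,"tz": 42,"ax": 0.0536,"ay": 0.0442,"az": 1.566,"claw": 50},{"tx": 109,"ty": -37,"tz": 42,"ax": 0.0536,"ay": 0.0442,"az": 1.566,"claw": 50},{"tx": 109,"ty": -37,"tz": 42,"ax": 0.0536,"ay": 0.0442,"az": 1.566,"claw": 50}])

```text
time_s: 10.55
tcp_pos: [0.5695, -0.021, 0.2046]
ee_rot: [[-1.0, -0.006, -0.018], [0.0, 0.94, -0.341], [0.019, -0.341, -0.94]]
wrist_force: [-0.2, -0.1, 0.4]
gripper_width: 0.574
gripper_force: 0.0
```

Emit:
servo_tool(deltas=[{"tx": 0,"ty": 0,"tz": 0,"ax": 0,"ay": 0,"az": 0,"claw": 50},{"tx": 0,"ty": 0,"tz": 0,"ax": 0,"ay": 0,"az": 0,"claw": 50}])

```text
time_s: 10.72
tcp_pos: [0.5698, -0.0205, 0.2051]
ee_rot: [[-1.0, -0.016, -0.017], [-0.009, 0.94, -0.34], [0.021, -0.34, -0.94]]
wrist_force: [0.4, 0.2, 0.3]
gripper_width: 0.573
gripper_force: 0.0
```

```bash
sed -i 's/^ex=/q[0]+=.0004;q[1]-=.0005\nex=/' plan.py; python3 - <<'E'
from plan import *
s=sense();print(s["time_s"],s["tcp_pos"],s["joints"],s["wrist_force"])
for b in(.13,0):p,Rt=pose(.35,b);print(b,p);delta(p,Rt)
w=capture("wrist");np.savez("w8.npz",im=w,p=s["tcp_pos"],R=s["ee_rot"])
for l in("vial","bolt_head","carrier"):
    for r in recognise(l,"wrist")[:1]:
        v=np.array(calibration("wrist")["hand_eye"])@np.r_[r["xyz"],1];print(l,s["ee_rot"]@v[:3]+s["tcp_pos"],r["confidence"])
    for r in trace(l,"wrist")[:1]:
        v,u=np.nonzero(r["mask"]);print(u.min(),u.max(),v.min(),v.max(),r["confidence"])
h=.0139*np.array([(np.cos(t),np.sin(t)) for t in np.radians(np.arange(30,390,60))])
C=np.array([(x,y,z) for x in(-.007,.007) for y,z in h])
u=fish(s,car([*q[:3],.35],C));print("head pred",u.min(0),u.max(0))
E
```

```text
10.7167 [ 0.56981348 -0.02047751  0.20509966] [  23.29075463   19.25411771  -16.18405494   19.71686044  -64.96801966
 -122.58273174] [0.40174967 0.21993262 0.26622226]
0.13 [ 0.56854609 -0.02324478  0.20427037]
t [ 1.3 -2.3  1.7] a [0.0025 0.0031 0.0707]
0 [ 0.56595552 -0.06774616  0.08215192]
t [  1.7  -2.6 131.7] a [0.0025 0.0031 0.0707]
394 444 163 197 0.83
bolt_head [ 0.56661434 -0.05210673  0.10773974] 0.62
262 291 200 220 0.98
carrier [0.53124303 0.00461428 0.06818096] 0.77
262 421 157 199 0.89
head pred [261.00270018 196.08470188] [290.38658433 219.34861196]
```

```bash
for i in 1 2; do python3 - <<'E'
from plan import *
print(q,q7.x)
h=.0139*np.array([(np.cos(t),np.sin(t)) for t in np.radians(np.arange(30,390,60))])
C=np.array([(x,y,z) for x in(-.007,.007) for y,z in h]);s8=L("w8.npz")
def g(p):
    u=fish(s8,car([p[0],p[1],q[2],.35],C));return np.r_[u.min(0),u.max(0)]-[261.5,199.5,291.5,220.5]
r=least_squares(g,q[:2]);print("head from w8",r.x,r.fun)
b=.0
p,Rt=pose(.35,0);print(p)
E
done
```

```text
[ 0.56633592 -0.06124574 -0.05814836  0.27543232] [ 0.56610292 -0.06052124 -0.05656153]
head from w8 [ 0.56826271 -0.06049483] [ 0.30489419 -1.26173908 -0.32278626  1.17377785]
[ 0.56595729 -0.06774979  0.08215192]
[ 0.56633592 -0.06124574 -0.05814836  0.27543232] [ 0.56610292 -0.06052124 -0.05656153]
head from w8 [ 0.56826271 -0.06049483] [ 0.30489419 -1.26173908 -0.32278626  1.17377785]
[ 0.56595729 -0.06774979  0.08215192]
```

```bash
sed -i 's/^q\[0\]+=.*/q[0]=.5675;q[1]=-.0603/' plan.py; python3 - <<'E'
from plan import *
s=sense();print(s["tcp_pos"],s["joint_velocities"].round(2))
for b in(.13,0):p,Rt=pose(.35,b);print(b,p);delta(p,Rt)
E
```

```text
[ 0.5699619  -0.02021817  0.20572072] [-0.05  0.    0.07 -0.06  0.01 -0.19]
0.13 [ 0.56971198 -0.02230267  0.20427037]
t [ 0.2 -1.5  2.1] a [0.003  0.0043 0.0681]
0 [ 0.56712137 -0.06680405  0.08215192]
t [  0.8  -1.8 132.1] a [0.003  0.0043 0.0681]
```

Emit:
servo_tool(deltas=[{"tx": 0.8,"ty": -1.8,"tz": 15,"ax": 0.003,"ay": 0.004,"az": 0.068,"claw": 50},{"tx": 0.8,"ty": -1.8,"tz": 45,"ax": 0.003,"ay": 0.004,"az": 0.068,"claw": 50},{"tx": 0.8,"ty": -1.8,"tz": 70,"ax": 0.003,"ay": 0.004,"az": 0.068,"claw": 50},{"tx": 0.8,"ty": -1.8,"tz": 90,"ax": 0.003,"ay": 0.004,"az": 0.068,"claw": 50},{"tx": 0.8,"ty": -1.8,"tz": 90,"ax": 0.003,"ay": 0.004,"az": 0.068,"claw": 50},{"tx": 0.8,"ty": -1.8,"tz": 90,"ax": 0.003,"ay": 0.004,"az": 0.068,"claw": 50}])

```text
time_s: 11.57
tcp_pos: [0.5675, -0.053, 0.1213]
ee_rot: [[-0.998, 0.055, -0.022], [0.059, 0.937, -0.343], [0.001, -0.344, -0.939]]
wrist_force: [-1.0, -0.8, -0.7]
gripper_width: 0.576
gripper_force: 0.0
```

```bash
python3 - <<'E'
from plan import *
s=sense();print(s["tcp_pos"],s["wrist_force"])
p,Rt=pose(.35,0);delta(p,Rt)
E
```

```text
[ 0.56748551 -0.05295292  0.12133058] [-0.96382227 -0.75465709 -0.66576993]
t [-0.5  0.5 41.6] a [-0.0012 -0.0015  0.    ]
```

Emit:
servo_tool(deltas=[{"tx": -0.5,"ty": 0.5,"tz": 15,"ax": 0,"ay": 0,"az": 0,"claw": 50},{"tx": -0.5,"ty": 0.5,"tz": 28,"ax": 0,"ay": 0,"az": 0,"claw": 50},{"tx": -0.5,"ty": 0.5,"tz": 41,"ax": 0,"ay": 0,"az": 0,"claw": 50},{"tx": -0.5,"ty": 0.5,"tz": 41,"ax": 0,"ay": 0,"az": 0,"claw": 50},{"tx": -0.5,"ty": 0.5,"tz": 41,"ax": 0,"ay": 0,"az": 0,"claw": 50},{"tx": -0.5,"ty": 0.5,"tz": 41,"ax": 0,"ay": 0,"az": 0,"claw": 50}])

```text
time_s: 12.07
tcp_pos: [0.5689, -0.0654, 0.0847]
ee_rot: [[-0.998, 0.055, -0.016], [0.058, 0.938, -0.342], [-0.004, -0.342, -0.94]]
wrist_force: [0.2, -0.1, 0.4]
gripper_width: 0.574
gripper_force: 0.0
```

Emit:
servo_tool(deltas=[{"tx": 0,"ty": 0,"tz": 0,"ax": 0,"ay": 0,"az": 0,"claw": 40},{"tx": 0,"ty": 0,"tz": 0,"ax": 0,"ay": 0,"az": 0,"claw": 32},{"tx": 0,"ty": 0,"tz": 0,"ax": 0,"ay": 0,"az": 0,"claw": 28},{"tx": 0,"ty": 0,"tz": 0,"ax": 0,"ay": 0,"az": 0,"claw": 24},{"tx": 0,"ty": 0,"tz": 0,"ax": 0,"ay": 0,"az": 0,"claw": 15},{"tx": 0,"ty": 0,"tz": 0,"ax": 0,"ay": 0,"az": 0,"claw": 15},{"tx": 0,"ty": 0,"tz": 0,"ax": 0,"ay": 0,"az": 0,"claw": 15},{"tx": 0,"ty": 0,"tz": 0,"ax": 0,"ay": 0,"az": 0,"claw": 15}])

```text
time_s: 12.73
tcp_pos: [0.5675, -0.0667, 0.0834]
ee_rot: [[-0.998, 0.055, -0.02], [0.059, 0.937, -0.343], [-0.0, -0.344, -0.939]]
wrist_force: [2.0, -3.5, 2.9]
gripper_width: 0.27
gripper_force: 30.0
```

```bash
python3 - <<'E'
from plan import *
s=sense();print(s["time_s"],s["tcp_pos"],s["wrist_force"],s["moment"],s["gripper_width"]*87,s["gripper_force"])
p,Rt=pose(.35,0);delta(p,Rt)
# arc about the grasp point of the present pose
R0=np.array(s["ee_rot"]);g=s["tcp_pos"]-.019*R0[:,2];print("grasp pt",g)
for d in(.07,.14,.21,.28,.35):
    Rn=R.from_rotvec(d*ex).as_matrix()@R0;delta(g+.019*Rn[:,2],Rn,s)
E
```

```text
12.7333 [ 0.56753492 -0.06668862  0.08342473] [ 2.00249227 -3.48576858  2.93525009] [-0.59923665 -0.18120449  0.07544109] 23.45458867883022 30.00430882908404
t [0.4 0.3 1.2] a [-0.0011 -0.     -0.0007]
grasp pt [ 0.56791499 -0.06016539  0.10126578]
t [ 0.   1.3 -0. ] a [-0.07    0.0001 -0.    ]
t [ 0.   2.7 -0.2] a [-1.4e-01  1.0e-04 -0.0e+00]
t [ 0.   4.  -0.4] a [-2.1e-01  2.0e-04 -0.0e+00]
t [ 0.   5.3 -0.7] a [-2.8e-01  2.0e-04 -0.0e+00]
t [ 0.   6.5 -1.2] a [-3.5e-01  3.0e-04 -0.0e+00]
```

The head is gripped across the flats with low side load. I'll turn it back slowly.

Emit:
servo_tool(deltas=[{"tx": 0,"ty": 0.6,"tz": 0,"ax": -0.03,"ay": 0,"az": 0,"claw": 15},{"tx": 0,"ty": 1.2,"tz": 0,"ax": -0.06,"ay": 0,"az": 0,"claw": 15},{"tx": 0,"ty": 1.7,"tz": -0.1,"ax": -0.09,"ay": 0,"az": 0,"claw": 15},{"tx": 0,"ty": 2.3,"tz": -0.1,"ax": -0.12,"ay": 0,"az": 0,"claw": 15},{"tx": 0,"ty": 2.8,"tz": -0.2,"ax": -0.15,"ay": 0,"az": 0,"claw": 15},{"tx": 0,"ty": 3.4,"tz": -0.3,"ax": -0.18,"ay": 0,"az": 0,"claw": 15},{"tx": 0,"ty": 4.0,"tz": -0.4,"ax": -0.21,"ay": 0,"az": 0,"claw": 15},{"tx": 0,"ty": 4.5,"tz": -0.5,"ax": -0.24,"ay": 0,"az": 0,"claw": 15},{"tx": 0,"ty": 5.1,"tz": -0.7,"ax": -0.27,"ay": 0,"az": 0,"claw": 15},{"tx": 0,"ty": 5.6,"tz": -0.8,"ax": -0.3,"ay": 0,"az": 0,"claw": 15},{"tx": 0,"ty": 6.0,"tz": -1.0,"ax": -0.325,"ay": 0,"az": 0,"claw": 15},{"tx": 0,"ty": 6.5,"tz": -1.2,"ax": -0.35,"ay": 0,"az": 0,"claw": 15}])

```text
time_s: 13.73
tcp_pos: [0.5679, -0.0606, 0.0823]
ee_rot: [[-0.998, 0.058, 0.0], [0.058, 0.998, -0.0], [-0.001, -0.0, -1.0]]
wrist_force: [0.1, -7.1, 3.2]
gripper_width: 0.27
gripper_force: 30.0
```

Emit:
servo_tool(deltas=[{"tx": 0,"ty": 0,"tz": 0,"ax": 0,"ay": 0,"az": 0,"claw": 15},{"tx": 0,"ty": 0,"tz": 0,"ax": 0,"ay": 0,"az": 0,"claw": 15},{"tx": 0,"ty": 0,"tz": 0,"ax": 0,"ay": 0,"az": 0,"claw": 15},{"tx": 0,"ty": 0,"tz": 0,"ax": 0,"ay": 0,"az": 0,"claw": 15}])

```text
time_s: 14.07
tcp_pos: [0.5679, -0.0606, 0.0823]
ee_rot: [[-0.998, 0.058, 0.0], [0.058, 0.998, -0.002], [-0.0, -0.002, -1.0]]
wrist_force: [-1.0, -6.5, 5.1]
gripper_width: 0.273
gripper_force: 30.0
```

```bash
python3 - <<'E'
from plan import *
s=sense();print(s["time_s"],s["tcp_pos"],s["wrist_force"],s["moment"],s["gripper_width"]*87,s["gripper_force"],s["joint_velocities"].round(2))
p,Rt=pose(0,0);delta(p,Rt)
for c in("wrist","top","scene"):
    capture(c)
    for l in("vial","carrier"):
        for r in recognise(l,c)[:1]:
            if c=="wrist":
                v=np.array(calibration("wrist")["hand_eye"])@np.r_[r["xyz"],1];v=s["ee_rot"]@v[:3]+s["tcp_pos"]
            else:v=w(c,r["xyz"])
            print(c,l,v.round(4),r["confidence"])
        for r in trace(l,c)[:1]:
            v,u=np.nonzero(r["mask"]);print(u.min(),u.max(),v.min(),v.max(),r["confidence"]);np.save(f"m_{c}_{l}.npy",r["mask"])
# predicted vial bbox at several joint values
V=np.vstack([np.c_[-.0355+r*np.cos(a),.118+r*np.sin(a),0*a-.022+z] for r,z in((.0125,.018),(.0125,.043),(.0113,.055))])
for t in(-.1,-.05,0,.05,.1,.2,.35):
    X=car([*q[:3],t],V);o=[]
    for c in("wrist","top","scene"):
        u=fish(s,X) if c=="wrist" else pin(c,X);o.append(np.round(np.r_[u.min(0)[0],u.max(0)[0],u.min(0)[1],u.max(0)[1]],1).tolist())
    print(t,o,X.mean(0).round(4))
E
```

```text
14.0667 [ 0.56789183 -0.06058415  0.08231622] [-1.02327582 -6.50424868  5.06320804] [-2.01594729  0.29610907  0.07431276] 23.717150562057135 30.00108914100565 [ 0.05  0.02 -0.08  0.09  0.08 -0.12]
t [0.4 0.3 1.3] a [-0.0024  0.0004  0.0004]
wrist vial [0.5371 0.0515 0.1217] 0.89
473 550 177 238 0.89
wrist carrier [0.5309 0.0047 0.0908] 0.81
243 515 163 234 0.89
top vial [ 0.5268 -0.0294  0.0946] 0.6
247 257 236 243 0.55
top carrier [0.5312 0.0026 0.0968] 0.78
247 307 236 243 0.55
scene vial [0.5328 0.0637 0.1205] 0.54
275 287 209 231 0.81
scene carrier [0.5287 0.0318 0.0898] 0.75
272 312 185 239 0.89
-0.1 [[487.4, 566.7, 182.7, 252.4], [246.5, 258.0, 228.7, 241.3], [274.1, 287.6, 202.4, 225.0]] [0.5389 0.0573 0.1284]
-0.05 [[482.2, 560.2, 180.8, 247.7], [246.3, 257.5, 229.1, 241.5], [274.1, 287.2, 205.0, 227.5]] [0.539  0.0586 0.1225]
0 [[476.8, 553.6, 179.0, 243.3], [246.0, 257.6, 229.4, 241.8], [274.0, 286.9, 207.6, 229.9]] [0.5391 0.0596 0.1167]
0.05 [[471.3, 546.8, 177.2, 239.1], [245.7, 257.8, 229.7, 242.1], [273.8, 286.9, 210.2, 232.1]] [0.5391 0.0602 0.1107]
0.1 [[465.7, 540.0, 175.5, 235.2], [245.4, 258.2, 230.1, 242.4], [273.7, 287.0, 212.7, 234.2]] [0.5391 0.0606 0.1048]
0.2 [[454.1, 526.0, 172.4, 228.1], [245.2, 259.2, 230.8, 243.0], [273.6, 287.5, 217.4, 238.1]] [0.5391 0.0605 0.0929]
0.35 [[436.1, 504.5, 168.3, 218.8], [246.0, 261.5, 231.8, 243.8], [273.8, 288.7, 223.7, 242.7]] [0.539  0.0581 0.0752]
```

Both cameras put the joint at about +0.03. I'll nudge a little further and ease the side load.

Emit:
servo_tool(deltas=[{"tx": 0,"ty": 0,"tz": -0.2,"ax": -0.01,"ay": 0,"az": 0,"claw": 15},{"tx": 0,"ty": -0.1,"tz": -0.2,"ax": -0.018,"ay": 0,"az": 0,"claw": 15},{"tx": 0,"ty": -0.1,"tz": -0.2,"ax": -0.018,"ay": 0,"az": 0,"claw": 15},{"tx": 0,"ty": -0.1,"tz": -0.2,"ax": -0.018,"ay": 0,"az": 0,"claw": 15},{"tx": 0,"ty": -0.1,"tz": -0.2,"ax": -0.018,"ay": 0,"az": 0,"claw": 15},{"tx": 0,"ty": -0.1,"tz": -0.2,"ax": -0.018,"ay": 0,"az": 0,"claw": 15}])

```text
time_s: 15.32
tcp_pos: [0.5679, -0.0603, 0.0823]
ee_rot: [[-0.998, 0.058, 0.001], [0.058, 0.998, 0.016], [-0.0, 0.016, -1.0]]
wrist_force: [-1.1, -6.2, 4.2]
gripper_width: 0.275
gripper_force: 30.0
```

```bash
python3 - <<'E'
from plan import *
V=np.vstack([np.c_[-.0355+r*np.cos(a),.118+r*np.sin(a),0*a-.022+z] for r,z in((.0125,.018),(.0125,.043),(.0113,.055))])
for i in range(3):
    s=sense();print(s["time_s"],s["tcp_pos"],s["ee_rot"][1,2].round(4),s["wrist_force"].round(1),s["moment"].round(2),s["gripper_force"])
    for c in("wrist","scene"):
        capture(c)
        for r in trace("vial",c)[:1]:
            v,u=np.nonzero(r["mask"]);b=np.array([u.min()-.5,u.max()+.5,v.min()-.5,v.max()+.5])
            def g(t):
                X=car([*q[:3],t[0]],V);p=fish(s,X) if c=="wrist" else pin(c,X);return np.array([p[:,0].min(),p[:,0].max(),p[:,1].min(),p[:,1].max()])-b
            t=least_squares(g,[0.]);print(c,t.x,t.fun.round(1),r["confidence"])
            if c=="scene": # upper contour tilt: left edge of mask, cap vs body
                print("axis px",[(y,round(np.nonzero(r["mask"][y])[0].mean(),1)) for y in range(v.min()+2,v.max()-1,5)],pin(c,car([*q[:3],0.],np.array([[-.0355,.118,.033],[-.0355,.118,-.004]]))).round(1).tolist())
E
```

```text
15.3167 [ 0.56790647 -0.06027787  0.08233617] 0.016 [-1.1 -6.2  4.2] [-1.85  0.19  0.01] 30.00393304391764
wrist [0.01568807] [ 1.6 -2.5  2.3  0.9] 0.95
scene [0.00546063] [-0.5  0.4 -0.6  0.6] 0.71
axis px [(211, np.float64(280.5)), (216, np.float64(280.5)), (221, np.float64(280.5)), (226, np.float64(281.0))] [[280.4, 211.5], [280.5, 225.5]]
15.5167 [ 0.5679162  -0.06024299  0.08232894] 0.016 [ 0.3 -6.4  3.5] [-1.83  0.2   0.04] 30.003638482885435
wrist [0.01755611] [ 1.4 -2.8  2.2  1.8] 0.85
scene [0.0042267] [-0.5 -0.6 -0.6  0.6] 0.49
axis px [(211, np.float64(281.0)), (216, np.float64(281.0)), (221, np.float64(281.0)), (226, np.float64(281.0))] [[280.4, 211.5], [280.5, 225.5]]
15.7167 [ 0.56791808 -0.06026728  0.08233425] 0.016 [-0.4 -6.3  3.6] [-1.83  0.25 -0.02] 30.00352016882971
wrist [0.02120498] [ 1.  -2.2  2.   1.5] 0.96
scene [0.01388116] [-0.6 -0.7 -0.1  0. ] 0.75
axis px [(211, np.float64(281.0)), (216, np.float64(281.0)), (221, np.float64(281.0)), (226, np.float64(281.0))] [[280.4, 211.5], [280.5, 225.5]]
```

The joint is steady at about 0.01 rad, the vial is upright in the cup and the grip is 30 N. I'm handing in.

```bash
python3 -c "
from station import *
print(finish_job())"
```

```text
the job is handed in; nothing more can be done
None
```

The vial is standing upright in the cup, the bolt is turned back to within about 0.02 rad of level by the camera estimates, and the gripper is still holding the bolt head at 30 N; I handed the job in, but no verdict came back.

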